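Find and seat the rocking cap on a case of blending samples

TASK

Four sample jars stand in the wooden case under identical push-on caps, and one cap is not on properly: it rocks when its edge is pressed. With the closed fingertips press lightly near the edge of the caps until you find the one that rocks, then press that one down at its middle until it is fully home. The good caps may only be pressed lightly; do not pull any cap up, and leave the bottle, the glass and the measuring cylinder alone.

Things in the scene. Friction and masses are not known exactly. Their poses are not given: they have to be found in the camera images.
- case: Low wooden case fixed to the table, 220 x 220 mm, top 60 mm above the table, with four jars in a square 100 mm apart. Origin: centre of its underside; x and y along its sides, z up.
- place_1 (a point): Jar place 1, near left of the case (case frame x -50, y +50 mm): on the jar's axis at the level of the case's top. The caps are identical white plastic discs, 64 mm across and 16 mm high; cap centre is straight above this point and the cap's flat top is 28 to 36 mm above it (jars differ in height, so height tells nothing).
- place_2 (a point): Jar place 2, near right of the case (case frame x -50, y -50 mm): on the jar's axis at the level of the case's top. Cap as at place 1.
- place_3 (a point): Jar place 3, far left of the case (case frame x +50, y +50 mm): on the jar's axis at the level of the case's top. Cap as at place 1.
- place_4 (a point): Jar place 4, far right of the case (case frame x +50, y -50 mm): on the jar's axis at the level of the case's top. Cap as at place 1.
- seat (a joint): How far the unseated cap has gone down onto its jar, in m: about 0 at the start, 0.005 fully home (hard stop), negative if pulled up. It does not tell at which of the four places that cap is. It stays where it is left; it moves down only under more than 12 N at its middle (about 15 N if 5 mm off the middle). A press near the edge only tips it.
- rock_lr (a joint): Tip of the unseated cap about the case's x axis, in rad; 0 when nothing touches it. 1 to 2 N within 10 mm of its edge tips it, in any direction, by up to about 0.18 rad (the pressed edge goes down 4 to 5 mm, then stops hard); it springs back level. Once the cap is home it cannot tip.
- rock_fb (a joint): Tip of the same cap about the case's y axis, in rad; otherwise as rock_lr.
- firm_a (a joint): How far one of the three good caps (it does not tell at which place) is pressed down, in m: 0 untouched, straight down without tipping, springs back; 1 mm for each 2 N, wherever it is pressed. Lightly means less than 10 N (0.005); a press of 3 to 5 N is plenty.
- firm_b (a joint): The same for another good cap.
- firm_c (a joint): The same for another good cap.
- bottle: Loose upright small green bottle, 60 mm across, 190 mm high, right of the case. Origin: centre of its underside. Leave alone.
- cylinder: Loose clear measuring cylinder, 52 mm across, 170 mm high, left of the case. Origin: centre of its underside. Leave alone.
- glass: Loose stemmed tasting glass, 66 mm across, 150 mm high, beyond the far side of the case. Origin: centre of its underside. Leave alone.

How it is judged:
On the way, in this order (a step that is already met when the one before it is completed fails the run):
1. the unseated cap has been found: pressed near its edge it has rocked by more than 0.06 rad ((value of joint any of rock_lr, rock_fb above 0.06 rad or value of joint any of rock_lr, rock_fb below -0.06 rad)), for 0.1 s.
2. the rocking cap has been pressed home (at least 4 of its 5 mm) (value of joint seat above 0.004 m), for 0.2 s.
At the end, for the whole second after the job is handed in: The cap that rocked is at least 4 mm of its 5 mm down and level within 0.04 rad; the good caps are back at rest within 1 mm; the bottle, the cylinder and the glass stand upright within 20 mm of where they were (value of joint seat above 0.004 m and value of joint rock_lr between -0.04 and 0.04 rad and value of joint rock_fb between -0.04 and 0.04 rad and value of joint firm_a between -0.001 and 0.001 m and value of joint firm_b between -0.001 and 0.001 m and value of joint firm_c between -0.001 and 0.001 m and distance of each of bottle, cylinder, glass from where it was at the start of the episode below 0.02 m and angle between each of bottle, cylinder, glass's own z axis and vertical below 0.1 rad); the robot touches nothing.
It fails at once if a good cap is pressed harder than lightly (over 10 N, 5 mm down) (value of joint any of firm_a, firm_b, firm_c above 0.005 m).
It fails at once if a cap is pulled up by more than 3 mm (value of joint any of firm_a, firm_b, firm_c, seat below -0.003 m).
It fails at once if the bottle, the cylinder or the glass is pushed more than 20 mm, lifted or tipped (distance of any of bottle, cylinder, glass from where it was at the start of the episode above 0.02 m or height (world z) of any of bottle, cylinder, glass above 0.01 m or angle between any of bottle, cylinder, glass's own z axis and vertical above 0.2 rad).
It also fails if it takes over 48 s, if anything falls off the work surface, if the arm or the gripper's body presses on something with over 40 N, if the wrist force passes 120 N, or if a joint passes its speed limit or range.

ROBOT

A 6-joint arm with a two-finger parallel gripper is mounted at the origin on the work surface. World frame = base frame: x ahead of the robot, y to its left, z up, the work surface at z = 0. Lengths are in m, angles in rad, forces in N, time in s.
With the tool pointing down it reaches from about 0.375 to 0.975 m from the base axis. Payload 3.8 kg.
Tool frame: the origin (TCP) lies on the mounting face of the last link; the fingertips stand 166 mm ahead of it and the grasp point (between the pads) lies 147 mm ahead of it (arm.hold_point_z is the distance from the TCP to the grasp point, in m); z points along the fingers, y is the direction in which the jaws open and shut (so a half turn about z gives the same grasp; the last joint's range is limited). The gripper opens to 88 mm and grips with 3 to 60 N. Pads are 18 mm wide; open, the fingers measure 123 mm over their backs; the gripper's body (75 mm by 187 mm) begins 45 mm behind the grasp point.
Start: joints at [1.217, 0.264, 1.604, -0, 1.274, -0.037], TCP at [0.21, 0.641, 0.405] pointing down, gripper open.
Joint ranges: [-2.63, 2.63], [-0.94, 2.18], [0.31, 2.57], [-1.31, 4.45], [0, 2.66], [-2.55, 2.55]. Speed limits (rad/s): [2.57, 2.57, 3.14, 3.14, 3.14, 3.14].

INTERFACE

Orientations are given as a 3x3 rotation matrix whose columns are the frame's x, y, z axes.
In Python, from cell import arm gives the robot as it stands.
- The arm moves only by the tool step_arm, never from a script. Its argument "rows" is a list of rows, each an object with "delta_pos": the shift along the world's x, y, z in m, a list of three; "rotation": the turn, a rotation vector about the world's x, y, z in rad, a list of three; "fingers": the closure, from 0 (fully open) to 1 (shut). A call has 1 to 8 rows; each row is the pose to reach, as a shift and turn from the pose measured when the call began; what a row does not reach only later rows make up. A row lasts 1/8 s, in which the tool goes at most 62.5 mm and 10.7 degrees, less where a joint would pass 70% of its speed; a pose out of reach is approached as far as the arm can. A call with a gripper value outside its range is refused whole. The fingers move at their own pace and stop on an object; "newtons" is the grip in N (left out, the last holds). Time passes only in rows, so rows that repeat a pose let the fingers close. It gives the time, the measured TCP pose, the force and the opening at its end, in the units of the state.
- arm.read_state(): the state, without advancing time (a new reading comes with each control period).
- arm.get_image(name): name is "side" or "top"; returns a dict with "image" (400x640x3 uint8, blue, green, red), "K" (3x3 intrinsics, pixels), "world_from_camera" (4x4, takes a point from camera to world coordinates). Camera axes: x right, y up, looking along -z (the intrinsics and any distortion apply to the point x, -y, -z); pixel columns grow to the right and rows downward; lengths in m; the calibration is good to about 2 mm. A picture is of the moment at which its call begins. There is no depth.
- arm.close_job(): hands the job in, once; it reports no verdict.
The state is a dict: "t": time; "joint_pos": joint angles; "qvel": joint speeds; "tau": joint torques, N m; "eef_pos": TCP position; "ee_rot": TCP orientation; "contact_force": force on the tool from outside, world axes, zero at the start; "wrist_torque": the same for the moment, N m; "opening": opening from 0.0 (shut) to 1.0 (fully open).
Only numpy, scipy, OpenCV 4.12 (cv2) and the standard library are available. Lean on these libraries where they do the work, as an engineer would, in place of code of your own. Each camera call takes 0.05 s, during which the arm holds its last target.

## Working session

There is one attempt and no reset: what is moved stays moved. The work goes in short steps, Python scripts to look and compute and a tool call to move; the robot and the scene stay as the last step left them, time stands still between calls to the robot, and variables do not carry over. Pictures are saved under pics/ and viewed, and the job is handed in when it is done.

Besides the shell and the picture viewer there is one more tool, called as name(argument=value, ...) on one line, values as JSON. step_arm: Moves the arm, as the interface text tells. Its arguments: {"type":"object","properties":{"rows":{"type":"array","items":{"type":"object","properties":{"delta_pos":{"type":"array","items":{"type":"number"}},"rotation":{"type":"array","items":{"type":"number"}},"fingers":{"type":"number"}}}},"newtons":{"type":"number"}},"required":["rows"]}

```bash
ls; mkdir -p pics; python3 - <<'E'
from cell import arm
import cv2,numpy as np
for n in("top","side"):
    d=arm.get_image(n); cv2.imwrite(f"pics/{n}0.png",d["image"]); print(n,d["K"],np.round(d["world_from_camera"],4))
    np.savez(f"{n}.npz",**d)
s=arm.read_state(); print({k:np.round(v,3).tolist() for k,v in s.items()}); print(arm.hold_point_z)
E
```

```text
pics
top [[364.63297809   0.         318.19656597]
 [  0.         364.63297809 201.99554294]
 [  0.           0.           1.        ]] [[ 0.0214  0.9921 -0.1232  0.4927]
 [-0.9987  0.0154 -0.0493  0.0171]
 [-0.047   0.1241  0.9912  0.7841]
 [ 0.      0.      0.      1.    ]]
side [[488.45888647   0.         314.23798572]
 [  0.         488.45888647 196.59200013]
 [  0.           0.           1.        ]] [[ 0.9984  0.0139 -0.0541  0.5265]
 [-0.0514  0.6068 -0.7932 -0.8651]
 [ 0.0218  0.7947  0.6066  0.7873]
 [ 0.      0.      0.      1.    ]]
{'t': 0.1, 'joint_pos': [1.217, 0.265, 1.605, -0.0, 1.274, -0.037], 'qvel': [-0.001, -0.001, -0.005, -0.002, -0.002, 0.0], 'tau': [-0.0, -50.362, -35.807, 0.073, 0.023, -0.0], 'eef_pos': [0.21, 0.641, 0.404], 'ee_rot': [[-0.95, 0.312, -0.001], [0.312, 0.95, -0.002], [0.0, -0.002, -1.0]], 'contact_force': [-0.364, -0.192, 0.163], 'wrist_torque': [0.018, -0.029, -0.012], 'opening': 1.002}
0.1473
```

```bash
sleep 1
```

```text
(no output)
```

View pics/top0.png

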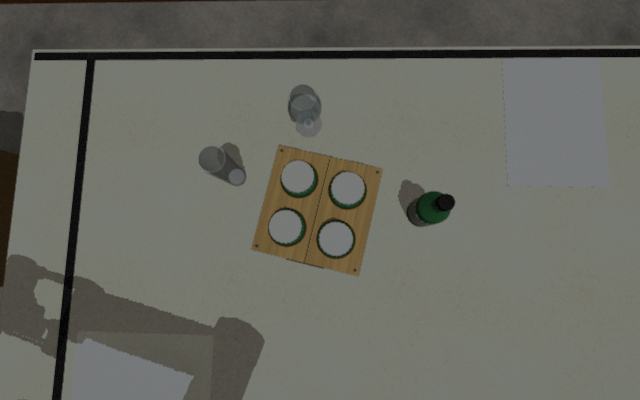

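View pics/side0.png

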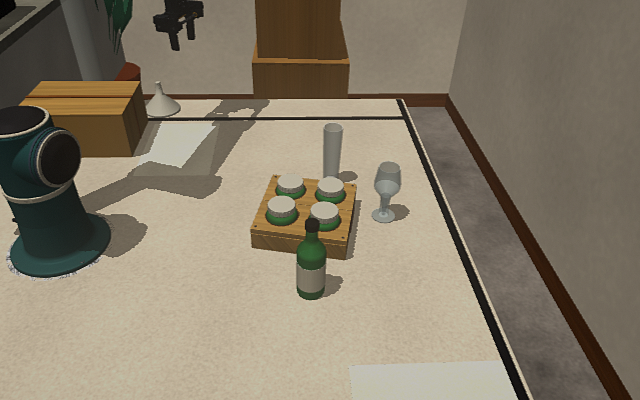

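The top view shows the caps at about (299,178), (348,188), (287,226) and (336,239). The cylinder is at (225,168), the glass at (305,110) and the bottle at (430,210). Next I measure them.

```bash
cat > h.py <<'E'
import numpy as np,cv2
def ray(d,u,v):
    K=d["K"];T=d["world_from_camera"]
    p=np.array([(u-K[0,2])/K[0,0],-(v-K[1,2])/K[1,1],-1.]);return T[:3,3],T[:3,:3]@p
def onz(d,u,v,z):
    o,r=ray(d,u,v);return o+r*(z-o[2])/r[2]
def tri(a,b):
    A=[];B=[]
    (o1,r1),(o2,r2)=a,b
    s=np.linalg.lstsq(np.c_[r1,-r2],o2-o1,rcond=None)[0]
    p,q=o1+s[0]*r1,o2+s[1]*r2;return (p+q)/2,np.linalg.norm(p-q)
E
python3 - <<'E'
from h import *
D={n:dict(np.load(n+".npz")) for n in("top","side")}
C={}
for n,box,th in(("top",(255,145,385,275),0),("side",(250,165,360,235),0)):
    im=D[n]["image"];hsv=cv2.cvtColor(im,cv2.COLOR_BGR2HSV)
    m=((hsv[...,1]<50)&(hsv[...,2]>110)).astype(np.uint8)*255
    k=np.zeros_like(m);x0,y0,x1,y1=box;k[y0:y1,x0:x1]=m[y0:y1,x0:x1]
    cs=[c for c in cv2.findContours(k,0,2)[0] if cv2.contourArea(c)>150]
    for c in cs:
        e=cv2.fitEllipse(c);print(n,cv2.contourArea(c),np.round(e[0],1),np.round(e[1],1),np.round(e[2]), cv2.boundingRect(c), np.round(onz(D[n],*e[0],.092),4))
t=D["top"]
# case corner hints: wood mask
im=t["image"];hsv=cv2.cvtColor(im,cv2.COLOR_BGR2HSV);print(hsv[200,325],hsv[260,330],hsv[300,300])
m=((hsv[...,0]<25)&(hsv[...,1]>85)&(hsv[...,2]>80)).astype(np.uint8)*255
m[:140]=0;m[285:]=0;m[:,:245]=0;m[:,390:]=0
c=max(cv2.findContours(cv2.morphologyEx(m,3,np.ones((9,9))),0,2)[0],key=cv2.contourArea)
r=cv2.minAreaRect(c);print(r)
P=np.array([onz(t,*q,.06) for q in cv2.boxPoints(r)]);print(P.round(4),P.mean(0),[np.linalg.norm(P[i]-P[i-1]).round(4) for i in range(4)])
v=im.copy();cv2.drawContours(v,[cv2.boxPoints(r).astype(int)],-1,(0,0,255),1)
a=cv2.resize(v[80:290,190:470],None,fx=2.8,fy=2.8,interpolation=2)
b=D["side"]["image"];cv2.imwrite("pics/topz.png",a);cv2.imwrite("pics/sidez.png",cv2.resize(b[110:310,230:430],None,fx=3,fy=3,interpolation=2))
E
```

```text
top 996.5 [264.6 261.7] [ 18.2 177.1] 107.0 (255, 251, 92, 24) [0.4635 0.1506 0.092 ]
top 787.0 [335.5 238.4] [31.6 32.2] 94.0 (320, 223, 33, 32) [0.51   0.0174 0.092 ]
top 742.5 [284.7 226.2] [30.5 31.2] 41.0 (269, 211, 32, 32) [0.5313 0.1145 0.092 ]
top 736.0 [347.6 187.6] [30.2 31.2] 93.0 (332, 172, 32, 32) [ 0.6074 -0.0043  0.092 ]
top 715.0 [297.2 175.9] [29.8 30.9] 78.0 (282, 161, 31, 31) [0.629  0.0934 0.092 ]
top 2367.5 [406.6 151.6] [86.7 99.5] 0.0 (286, 145, 99, 130) [ 0.6792 -0.1169  0.092 ]
top 940.0 [272.2 112.6] [ 22.8 299.5] 12.0 (255, 145, 23, 88) [0.7565 0.1469 0.092 ]
side 350.5 [324.  210.1] [17.4 26.5] 91.0 (311, 201, 27, 19) [ 0.6081 -0.0068  0.092 ]
side 340.0 [280.4 204.3] [17.9 26.3] 78.0 (268, 196, 27, 21) [0.5094 0.0166 0.092 ]
side 701.0 [313.2 181. ] [25.3 63.7] 87.0 (278, 165, 66, 29) [0.5892 0.107  0.092 ]
[ 19 126 109] [ 20 129 107] [ 30  24 119]
((316.49456787109375, 209.39874267578125), (109.88046264648438, 109.85260772705078), 12.875000953674316)
[[ 0.4831  0.1854  0.06  ]
 [ 0.7023  0.1443  0.06  ]
 [ 0.6534 -0.0744  0.06  ]
 [ 0.4405 -0.0271  0.06  ]] [0.56984684 0.05704841 0.06      ] [np.float64(0.2166), np.float64(0.223), np.float64(0.2241), np.float64(0.2181)]
```

View pics/topz.png

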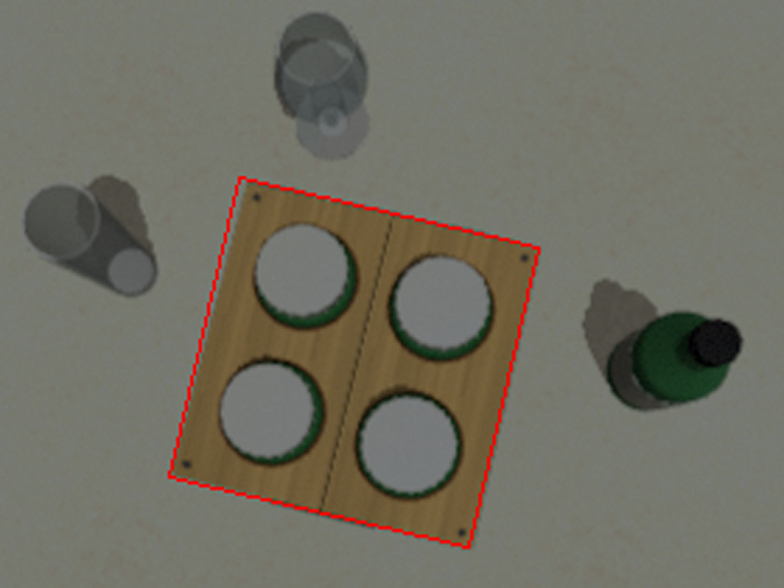

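View pics/sidez.png

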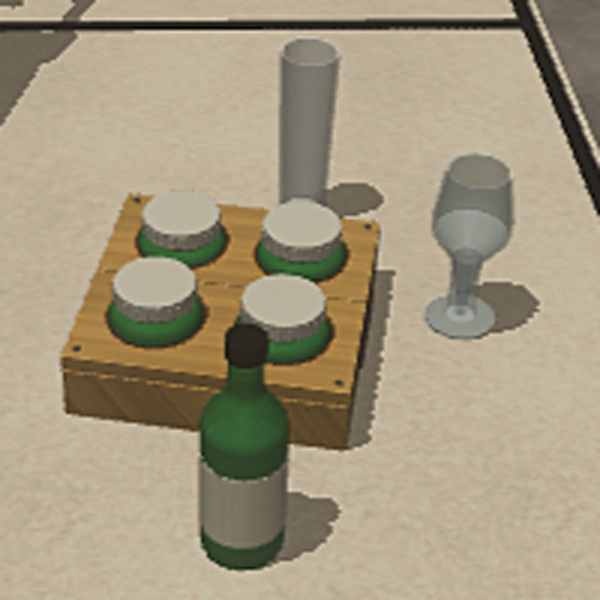

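The top zoom shows the cylinder foot at (132,270), the glass foot at (332,120) and the bottle base near (638,372). In the side zoom, the cap tops are centred at about (181,213), (154,284), (303,223) and (284,301).

```bash
python3 - <<'E'
from h import *
D={n:dict(np.load(n+".npz")) for n in("top","side")}
T=lambda u,v:(190+u/2.8,80+v/2.8)
S=lambda u,v:(230+u/3,110+v/3)
c=np.array([.5696,.056]);th=np.deg2rad(-12.2);R=np.array([[np.cos(th),-np.sin(th)],[np.sin(th),np.cos(th)]])
for n,t,s in(("p1",(269,411),(181,213)),("p2",(409,444),(154,284)),("p3",(303,270),(303,223)),("p4",(441,304),(284,301))):
    p,g=tri(ray(D["top"],*T(*t)),ray(D["side"],*S(*s)));print(n,p.round(4),g.round(4),(R.T@(p[:2]-c)).round(4))
for n,t in(("cyl",(132,270)),("glass",(332,120)),("bottle",(640,370))):
    p=onz(D["top"],*T(*t),0);print(n,p.round(4),(R.T@(p[:2]-c)).round(4))
for n,t in(("cyl",(305,205)),("glass",(460,315)),("bottle",(243,545))):
    p=onz(D["side"],*S(*t),0);print(n,p.round(4),(R.T@(p[:2]-c)).round(4))
for a in(.05,-.05):
  for b in (.05,-.05): print(a,b,(c+R@[a,b]).round(4), "inner y",(c+R@[a,b-np.sign(b)*.031]).round(4))
E
```

```text
p1 [0.5318 0.1123 0.0889] 0.0029 [-0.0488  0.0471]
p2 [0.5106 0.0163 0.0912] 0.0017 [-0.0493 -0.0513]
p3 [0.6299 0.0914 0.0921] 0.0036 [0.0514 0.0474]
p4 [ 0.608  -0.0042  0.0888] 0.0037 [ 0.0502 -0.0507]
cyl [0.6444 0.2368 0.    ] [0.0349 0.1926]
glass [0.7679 0.0814 0.    ] [0.1885 0.0668]
bottle [ 0.5717 -0.1588  0.    ] [ 0.0475 -0.2095]
cyl [0.6498 0.2473 0.    ] [0.0379 0.204 ]
glass [0.7686 0.0832 0.    ] [0.1887 0.0687]
bottle [ 0.5728 -0.1668  0.    ] [ 0.0502 -0.2171]
0.05 0.05 [0.629  0.0943] inner y [0.6225 0.064 ]
0.05 -0.05 [ 0.6079 -0.0034] inner y [0.6145 0.0269]
-0.05 0.05 [0.5313 0.1154] inner y [0.5247 0.0851]
-0.05 -0.05 [0.5102 0.0177] inner y [0.5167 0.048 ]
```

step_arm(rows=[{"delta_pos": [0.033, -0.05, 0], "rotation": [0, 0, -0.18], "fingers": 1}, {"delta_pos": [0.066, -0.1, 0], "rotation": [0, 0, -0.36], "fingers": 1}, {"delta_pos": [0.099, -0.15, 0], "rotation": [0, 0, -0.54], "fingers": 1}, {"delta_pos": [0.132, -0.2, 0], "rotation": [0, 0, -0.72], "fingers": 1}, {"delta_pos": [0.165, -0.25, 0], "rotation": [0, 0, -0.9], "fingers": 1}, {"delta_pos": [0.198, -0.3, 0], "rotation": [0, 0, -1.08], "fingers": 1}, {"delta_pos": [0.231, -0.35, 0], "rotation": [0, 0, -1.26], "fingers": 1}, {"delta_pos": [0.264, -0.4, 0], "rotation": [0, 0, -1.44], "fingers": 1}], newtons=20)

```text
t: 1.1
eef_pos: [0.4747, 0.2393, 0.4032]
ee_rot: [[0.191, 0.982, -0.002], [0.982, -0.191, 0.0], [0.0, -0.002, -1.0]]
contact_force: [1.3, 0.2, -0.9]
opening: 0.115
```

step_arm(rows=[{"delta_pos": [0.017, -0.052, 0], "rotation": [0, 0, -0.02], "fingers": 1}, {"delta_pos": [0.034, -0.104, -0.02], "rotation": [0, 0, -0.02], "fingers": 1}, {"delta_pos": [0.05, -0.155, -0.05], "rotation": [0, 0, -0.02], "fingers": 1}, {"delta_pos": [0.05, -0.155, -0.1], "rotation": [0, 0, -0.02], "fingers": 1}, {"delta_pos": [0.05, -0.155, -0.13], "rotation": [0, 0, -0.02], "fingers": 1}, {"delta_pos": [0.05, -0.155, -0.13], "rotation": [0, 0, -0.02], "fingers": 1}, {"delta_pos": [0.05, -0.155, -0.13], "rotation": [0, 0, -0.02], "fingers": 1}])

```text
t: 1.98
eef_pos: [0.5252, 0.0845, 0.2743]
ee_rot: [[0.21, 0.978, -0.001], [0.978, -0.21, 0.001], [0.0, -0.001, -1.0]]
contact_force: [-0.6, -0.1, -0.0]
opening: 0.003
```

```bash
python3 - <<'E'
from cell import arm
import cv2,numpy as np
for n in("top","side"):
    d=arm.get_image(n); im=d["image"]
    cv2.imwrite(f"pics/{n}1.png",cv2.resize(im[80:290,190:470] if n=="top" else im[60:260,200:480],None,fx=2.8,fy=2.8,interpolation=2))
s=arm.read_state(); print({k:np.round(v,4).tolist() for k,v in s.items()})
E
```

```text
{'t': 2.075, 'joint_pos': [0.1127, 0.1144, 2.0353, 0.0008, 0.9905, 0.3236], 'qvel': [0.0027, -0.0042, -0.0022, 0.0005, -0.0011, 0.0006], 'tau': [-0.0872, -36.9494, -30.7062, 0.0618, 0.0231, -0.0004], 'eef_pos': [0.5257, 0.0847, 0.2752], 'ee_rot': [[0.2098, 0.9777, 0.0013], [0.9777, -0.2098, 0.0009], [0.0011, 0.0011, -1.0]], 'contact_force': [0.5112, -0.1567, 0.2484], 'wrist_torque': [-0.1165, 0.1022, 0.0269], 'opening': 0.007}
```

View pics/side1.png

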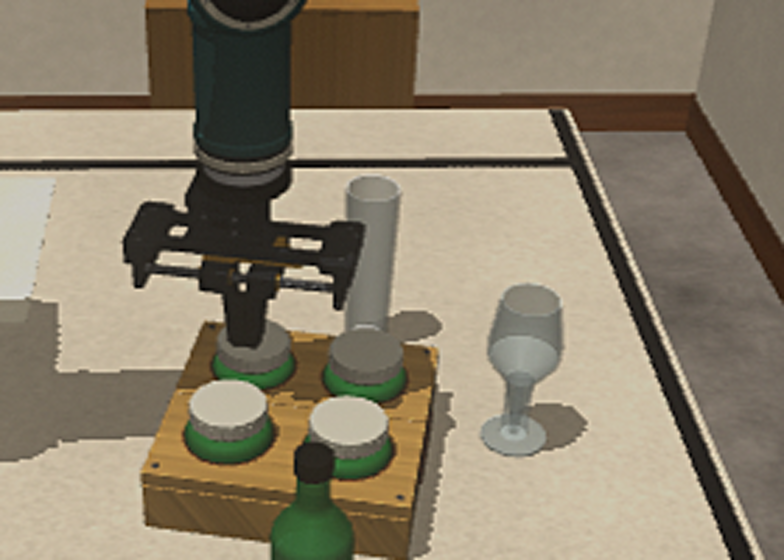

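View pics/top1.png

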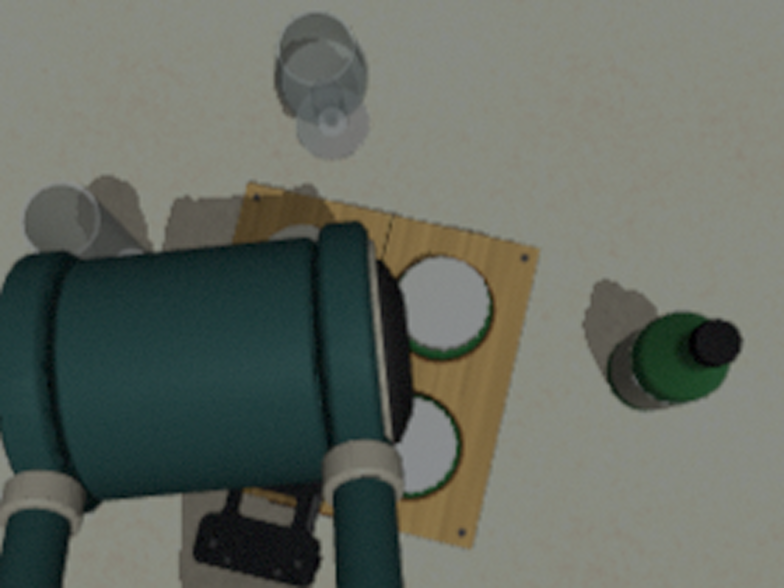

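The side view shows the closed tips over cap 1's inner edge, as planned. I descend slowly from here.

step_arm(rows=[{"delta_pos": [0, 0, -0.006], "rotation": [0, 0, 0], "fingers": 1}, {"delta_pos": [0, 0, -0.011], "rotation": [0, 0, 0], "fingers": 1}, {"delta_pos": [0, 0, -0.011], "rotation": [0, 0, 0], "fingers": 1}])

```text
t: 2.45
eef_pos: [0.5254, 0.0847, 0.2638]
ee_rot: [[0.21, 0.978, 0.0], [0.978, -0.21, 0.001], [0.001, 0.0, -1.0]]
contact_force: [-1.0, 0.4, 0.3]
opening: 0.007
```

step_arm(rows=[{"delta_pos": [0, 0, -0.002], "rotation": [0, 0, 0], "fingers": 1}, {"delta_pos": [0, 0, -0.002], "rotation": [0, 0, 0], "fingers": 1}])

```text
t: 2.7
eef_pos: [0.5252, 0.0847, 0.2616]
ee_rot: [[0.21, 0.978, -0.0], [0.978, -0.21, 0.001], [0.001, -0.0, -1.0]]
contact_force: [0.7, 0.0, -0.6]
opening: 0.004
```

step_arm(rows=[{"delta_pos": [0, 0, -0.002], "rotation": [0, 0, 0], "fingers": 1}, {"delta_pos": [0, 0, -0.002], "rotation": [0, 0, 0], "fingers": 1}])

```text
t: 2.95
eef_pos: [0.5251, 0.0847, 0.2593]
ee_rot: [[0.21, 0.978, -0.001], [0.978, -0.21, 0.001], [0.001, -0.001, -1.0]]
contact_force: [0.8, -0.3, 0.5]
opening: 0.005
```

step_arm(rows=[{"delta_pos": [0, 0, -0.0015], "rotation": [0, 0, 0], "fingers": 1}, {"delta_pos": [0, 0, -0.0015], "rotation": [0, 0, 0], "fingers": 1}])

```text
t: 3.2
eef_pos: [0.525, 0.0847, 0.2577]
ee_rot: [[0.21, 0.978, -0.001], [0.978, -0.21, 0.001], [0.0, -0.001, -1.0]]
contact_force: [-0.2, -0.4, -0.3]
opening: 0.001
```

step_arm(rows=[{"delta_pos": [0, 0, -0.0015], "rotation": [0, 0, 0], "fingers": 1}, {"delta_pos": [0, 0, -0.0015], "rotation": [0, 0, 0], "fingers": 1}])

```text
t: 3.45
eef_pos: [0.5251, 0.0847, 0.2561]
ee_rot: [[0.21, 0.978, -0.001], [0.978, -0.21, 0.001], [0.0, -0.001, -1.0]]
contact_force: [0.0, 0.3, -0.5]
opening: 0.008
```

step_arm(rows=[{"delta_pos": [0, 0, -0.0015], "rotation": [0, 0, 0], "fingers": 1}, {"delta_pos": [0, 0, -0.0015], "rotation": [0, 0, 0], "fingers": 1}])

```text
t: 3.7
eef_pos: [0.5251, 0.0847, 0.2548]
ee_rot: [[0.21, 0.978, -0.001], [0.978, -0.21, 0.001], [0.0, -0.001, -1.0]]
contact_force: [-2.2, 0.4, 2.7]
opening: 0.007
```

step_arm(rows=[{"delta_pos": [0, 0, -0.001], "rotation": [0, 0, 0], "fingers": 1}, {"delta_pos": [0, 0, -0.001], "rotation": [0, 0, 0], "fingers": 1}])

```text
t: 3.95
eef_pos: [0.5252, 0.0847, 0.2541]
ee_rot: [[0.21, 0.978, -0.001], [0.978, -0.21, 0.001], [0.0, -0.001, -1.0]]
contact_force: [-2.4, 0.1, 5.4]
opening: 0.009
```

Cap 1 is firm: the force rose from 0 to 5.4 N over about 2 mm. Next is cap 2.

step_arm(rows=[{"delta_pos": [0, 0, 0.016], "rotation": [0, 0, 0], "fingers": 1}, {"delta_pos": [-0.002, -0.01, 0.016], "rotation": [0, 0, 0], "fingers": 1}, {"delta_pos": [-0.0085, -0.0375, 0.016], "rotation": [0, 0, 0], "fingers": 1}, {"delta_pos": [-0.0085, -0.0375, 0.01], "rotation": [0, 0, 0], "fingers": 1}, {"delta_pos": [-0.0085, -0.0375, 0.007], "rotation": [0, 0, 0], "fingers": 1}, {"delta_pos": [-0.0085, -0.0375, 0.007], "rotation": [0, 0, 0], "fingers": 1}])

```text
t: 4.7
eef_pos: [0.5165, 0.0475, 0.2605]
ee_rot: [[0.209, 0.978, -0.002], [0.978, -0.209, 0.001], [0.0, -0.002, -1.0]]
contact_force: [-0.3, -0.1, -0.4]
opening: 0.001
```

step_arm(rows=[{"delta_pos": [0, 0, -0.002], "rotation": [0, 0, 0], "fingers": 1}, {"delta_pos": [0, 0, -0.002], "rotation": [0, 0, 0], "fingers": 1}])

```text
t: 4.95
eef_pos: [0.5166, 0.0479, 0.2584]
ee_rot: [[0.209, 0.978, -0.002], [0.978, -0.209, 0.001], [0.0, -0.002, -1.0]]
contact_force: [-0.1, 0.4, -0.6]
opening: 0.004
```

step_arm(rows=[{"delta_pos": [0, 0, -0.0015], "rotation": [0, 0, 0], "fingers": 1}, {"delta_pos": [0, 0, -0.0015], "rotation": [0, 0, 0], "fingers": 1}])

```text
t: 5.2
eef_pos: [0.5168, 0.048, 0.2573]
ee_rot: [[0.209, 0.978, -0.001], [0.978, -0.209, 0.001], [0.001, -0.001, -1.0]]
contact_force: [-1.1, 0.3, 4.4]
opening: 0.004
```

step_arm(rows=[{"delta_pos": [0, 0, -0.0005], "rotation": [0, 0, 0], "fingers": 1}, {"delta_pos": [0, 0, -0.0005], "rotation": [0, 0, 0], "fingers": 1}])

```text
t: 5.45
eef_pos: [0.5169, 0.0479, 0.2571]
ee_rot: [[0.209, 0.978, -0.001], [0.978, -0.209, 0.001], [0.001, -0.001, -1.0]]
contact_force: [-1.3, 0.0, 4.5]
opening: 0.006
```

Cap 2 is firm too, at 4.5 N over about 1 mm. Next is cap 4.

step_arm(rows=[{"delta_pos": [0, 0, 0.016], "rotation": [0, 0, 0], "fingers": 1}, {"delta_pos": [0.04, -0.009, 0.016], "rotation": [0, 0, 0], "fingers": 1}, {"delta_pos": [0.08, -0.018, 0.016], "rotation": [0, 0, 0], "fingers": 1}, {"delta_pos": [0.0975, -0.022, 0.016], "rotation": [0, 0, 0], "fingers": 1}, {"delta_pos": [0.0975, -0.022, 0.01], "rotation": [0, 0, 0], "fingers": 1}, {"delta_pos": [0.0975, -0.022, 0.006], "rotation": [0, 0, 0], "fingers": 1}, {"delta_pos": [0.0975, -0.022, 0.006], "rotation": [0, 0, 0], "fingers": 1}])

```text
t: 6.32
eef_pos: [0.613, 0.0262, 0.2622]
ee_rot: [[0.208, 0.978, -0.003], [0.978, -0.208, 0.001], [0.0, -0.003, -1.0]]
contact_force: [0.4, 0.2, -0.8]
opening: 0.005
```

step_arm(rows=[{"delta_pos": [0, 0, -0.002], "rotation": [0, 0, 0], "fingers": 1}, {"delta_pos": [0, 0, -0.002], "rotation": [0, 0, 0], "fingers": 1}])

```text
t: 6.58
eef_pos: [0.6125, 0.0263, 0.2601]
ee_rot: [[0.208, 0.978, -0.004], [0.978, -0.208, 0.001], [0.0, -0.004, -1.0]]
contact_force: [0.6, 0.7, -0.5]
opening: 0.004
```

step_arm(rows=[{"delta_pos": [0, 0, -0.0015], "rotation": [0, 0, 0], "fingers": 1}, {"delta_pos": [0, 0, -0.0015], "rotation": [0, 0, 0], "fingers": 1}])

```text
t: 6.82
eef_pos: [0.6126, 0.0264, 0.2588]
ee_rot: [[0.208, 0.978, -0.003], [0.978, -0.208, 0.001], [0.0, -0.004, -1.0]]
contact_force: [0.5, 0.4, 1.0]
opening: 0.004
```

step_arm(rows=[{"delta_pos": [0, 0, -0.001], "rotation": [0, 0, 0], "fingers": 1}, {"delta_pos": [0, 0, -0.001], "rotation": [0, 0, 0], "fingers": 1}])

```text
t: 7.08
eef_pos: [0.6126, 0.0264, 0.258]
ee_rot: [[0.208, 0.978, -0.003], [0.978, -0.208, 0.001], [0.0, -0.004, -1.0]]
contact_force: [-0.3, 0.2, 2.0]
opening: 0.004
```

step_arm(rows=[{"delta_pos": [0, 0, -0.001], "rotation": [0, 0, 0], "fingers": 1}, {"delta_pos": [0, 0, -0.001], "rotation": [0, 0, 0], "fingers": 1}])

```text
t: 7.32
eef_pos: [0.6127, 0.0264, 0.2572]
ee_rot: [[0.208, 0.978, -0.003], [0.978, -0.208, 0.001], [0.0, -0.004, -1.0]]
contact_force: [-1.9, 0.3, 2.9]
opening: 0.003
```

step_arm(rows=[{"delta_pos": [0, 0, -0.001], "rotation": [0, 0, 0], "fingers": 1}, {"delta_pos": [0, 0, -0.001], "rotation": [0, 0, 0], "fingers": 1}])

```text
t: 7.58
eef_pos: [0.6127, 0.0264, 0.2564]
ee_rot: [[0.208, 0.978, -0.003], [0.978, -0.208, 0.001], [0.0, -0.004, -1.0]]
contact_force: [-1.8, 0.9, 5.0]
opening: 0.004
```

Cap 4 rises at about 2 N/mm to 5 N, so it looks firm. Next is cap 3.

step_arm(rows=[{"delta_pos": [0, 0, 0.016], "rotation": [0, 0, 0], "fingers": 1}, {"delta_pos": [0.002, 0.008, 0.016], "rotation": [0, 0, 0], "fingers": 1}, {"delta_pos": [0.0098, 0.0366, 0.016], "rotation": [0, 0, 0], "fingers": 1}, {"delta_pos": [0.0098, 0.0366, 0.01], "rotation": [0, 0, 0], "fingers": 1}, {"delta_pos": [0.0098, 0.0366, 0.006], "rotation": [0, 0, 0], "fingers": 1}, {"delta_pos": [0.0098, 0.0366, 0.006], "rotation": [0, 0, 0], "fingers": 1}])

```text
t: 8.32
eef_pos: [0.6219, 0.0626, 0.2614]
ee_rot: [[0.209, 0.978, -0.005], [0.978, -0.209, 0.001], [-0.0, -0.005, -1.0]]
contact_force: [0.3, -0.2, 0.2]
opening: 0.003
```

step_arm(rows=[{"delta_pos": [0, 0, -0.0015], "rotation": [0, 0, 0], "fingers": 1}, {"delta_pos": [0, 0, -0.0015], "rotation": [0, 0, 0], "fingers": 1}])

```text
t: 8.57
eef_pos: [0.6218, 0.0621, 0.2597]
ee_rot: [[0.209, 0.978, -0.006], [0.978, -0.209, 0.001], [-0.001, -0.006, -1.0]]
contact_force: [-0.2, 0.8, 0.0]
opening: 0.001
```

step_arm(rows=[{"delta_pos": [0, 0, -0.0015], "rotation": [0, 0, 0], "fingers": 1}, {"delta_pos": [0, 0, -0.0015], "rotation": [0, 0, 0], "fingers": 1}])

```text
t: 8.82
eef_pos: [0.6219, 0.062, 0.2584]
ee_rot: [[0.209, 0.978, -0.005], [0.978, -0.209, 0.0], [-0.001, -0.005, -1.0]]
contact_force: [0.3, -0.3, 0.8]
opening: 0.003
```

step_arm(rows=[{"delta_pos": [0, 0, -0.0015], "rotation": [0, 0, 0], "fingers": 1}, {"delta_pos": [0, 0, -0.0015], "rotation": [0, 0, 0], "fingers": 1}])

```text
t: 9.07
eef_pos: [0.6219, 0.062, 0.2572]
ee_rot: [[0.209, 0.978, -0.005], [0.978, -0.209, 0.0], [-0.001, -0.005, -1.0]]
contact_force: [-1.7, -0.3, 2.4]
opening: 0.007
```

step_arm(rows=[{"delta_pos": [0, 0, -0.001], "rotation": [0, 0, 0], "fingers": 1}, {"delta_pos": [0, 0, -0.001], "rotation": [0, 0, 0], "fingers": 1}])

```text
t: 9.32
eef_pos: [0.6219, 0.062, 0.2565]
ee_rot: [[0.209, 0.978, -0.005], [0.978, -0.209, 0.0], [-0.001, -0.005, -1.0]]
contact_force: [-1.3, -1.0, 4.9]
opening: 0.007
```

Cap 3 also reads about 5 N over 2.5 mm, so force alone doesn't settle it. I take averaged forces and a picture here, then go back to the two doubtful caps, 4 and 2.

```bash
cat > look.py <<'E'
import sys,cv2,numpy as np
from cell import arm
tag=sys.argv[1];F=[];Z=[]
for i in range(int(sys.argv[2])):
    d=arm.get_image("side");s=arm.read_state();F.append(s["contact_force"]);Z.append(s["eef_pos"][2])
print("t",s["t"],"F",np.mean(F,0).round(2),np.std(F,0).round(2),"z",np.mean(Z).round(5),np.std(Z).round(5))
im=d["image"];cv2.imwrite(f"pics/raw_{tag}.png",im)
cv2.imwrite(f"pics/{tag}.png",cv2.resize(im[165:260,245:365],None,fx=6,fy=6,interpolation=2))
E
python3 look.py press3 5
```

```text
t 9.575 F [-1.82 -0.32  4.13] [0.46 0.37 0.45] z 0.2564 4e-05
```

View pics/press3.png

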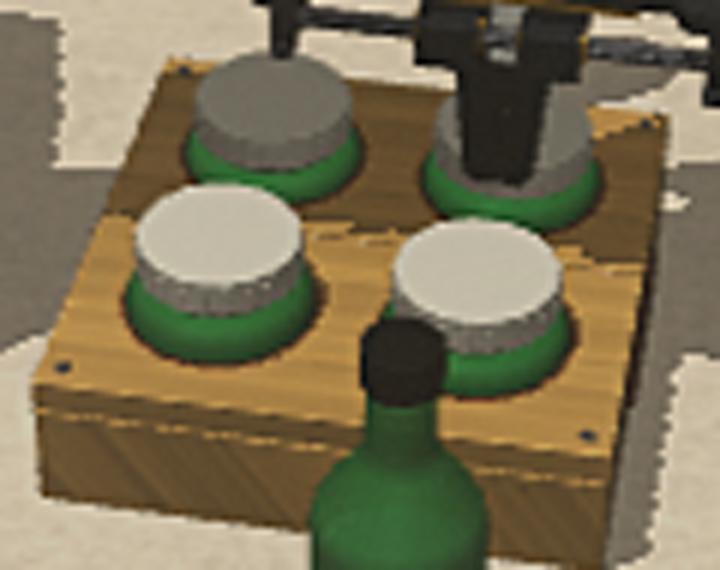

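Position readings repeat to 0.04 mm and force noise is about 0.45 N. Caps 3 and 4 fit 2 N/mm. Cap 2 jumped more steeply than a firm cap would, which fits a tip against the hard stop. I retest cap 2 with averaging.

step_arm(rows=[{"delta_pos": [0, 0, 0.018], "rotation": [0, 0, 0], "fingers": 1}, {"delta_pos": [-0.04, -0.006, 0.018], "rotation": [0, 0, 0], "fingers": 1}, {"delta_pos": [-0.08, -0.012, 0.018], "rotation": [0, 0, 0], "fingers": 1}, {"delta_pos": [-0.105, -0.015, 0.018], "rotation": [0, 0, 0], "fingers": 1}, {"delta_pos": [-0.105, -0.015, 0.012], "rotation": [0, 0, 0], "fingers": 1}, {"delta_pos": [-0.105, -0.015, 0.009], "rotation": [0, 0, 0], "fingers": 1}, {"delta_pos": [-0.105, -0.015, 0.009], "rotation": [0, 0, 0], "fingers": 1}])

```text
t: 10.45
eef_pos: [0.5179, 0.047, 0.2652]
ee_rot: [[0.209, 0.978, -0.005], [0.978, -0.209, 0.0], [-0.001, -0.005, -1.0]]
contact_force: [-0.4, -0.3, -0.5]
opening: 0.005
```

```bash
python3 look.py p2_free 5
```

```text
t 10.7 F [ 0.24 -0.15  0.03] [0.29 0.6  0.62] z 0.26532 1e-05
```

step_arm(rows=[{"delta_pos": [0, 0, -0.004], "rotation": [0, 0, 0], "fingers": 1}, {"delta_pos": [0, 0, -0.004], "rotation": [0, 0, 0], "fingers": 1}])

```text
t: 10.95
eef_pos: [0.5173, 0.047, 0.2609]
ee_rot: [[0.209, 0.978, -0.006], [0.978, -0.209, 0.0], [-0.001, -0.006, -1.0]]
contact_force: [-0.3, 0.2, 0.4]
opening: 0.005
```

```bash
python3 look.py p2_a 5
```

```text
t 11.2 F [-0.07 -0.1  -0.06] [0.61 0.45 0.78] z 0.26123 0.00011
```

step_arm(rows=[{"delta_pos": [0, 0, -0.002], "rotation": [0, 0, 0], "fingers": 1}, {"delta_pos": [0, 0, -0.002], "rotation": [0, 0, 0], "fingers": 1}])

```text
t: 11.45
eef_pos: [0.5174, 0.047, 0.2593]
ee_rot: [[0.209, 0.978, -0.005], [0.978, -0.209, 0.0], [-0.001, -0.005, -1.0]]
contact_force: [0.1, 0.0, 0.1]
opening: 0.007
```

```bash
python3 look.py p2_b 5
```

```text
t 11.7 F [-0.17  0.06  0.42] [0.32 0.28 0.48] z 0.25939 3e-05
```

step_arm(rows=[{"delta_pos": [0, 0, -0.001], "rotation": [0, 0, 0], "fingers": 1}, {"delta_pos": [0, 0, -0.001], "rotation": [0, 0, 0], "fingers": 1}])

```text
t: 11.95
eef_pos: [0.5174, 0.047, 0.2584]
ee_rot: [[0.209, 0.978, -0.005], [0.978, -0.209, 0.0], [-0.001, -0.005, -1.0]]
contact_force: [0.1, 0.1, -0.1]
opening: 0.002
```

```bash
python3 look.py p2_c 6
```

```text
t 12.25 F [-0.02 -0.18  0.44] [0.51 0.43 0.56] z 0.25842 2e-05
```

step_arm(rows=[{"delta_pos": [0, 0, -0.0007], "rotation": [0, 0, 0], "fingers": 1}, {"delta_pos": [0, 0, -0.0007], "rotation": [0, 0, 0], "fingers": 1}])

```text
t: 12.5
eef_pos: [0.5175, 0.047, 0.2578]
ee_rot: [[0.209, 0.978, -0.005], [0.978, -0.209, 0.0], [-0.001, -0.005, -1.0]]
contact_force: [-0.2, 0.1, 1.2]
opening: 0.006
```

```bash
python3 look.py p2_d 6
```

```text
t 12.8 F [-0.03 -0.11  0.66] [0.6  0.45 0.34] z 0.25776 1e-05
```

View pics/p2_d.png

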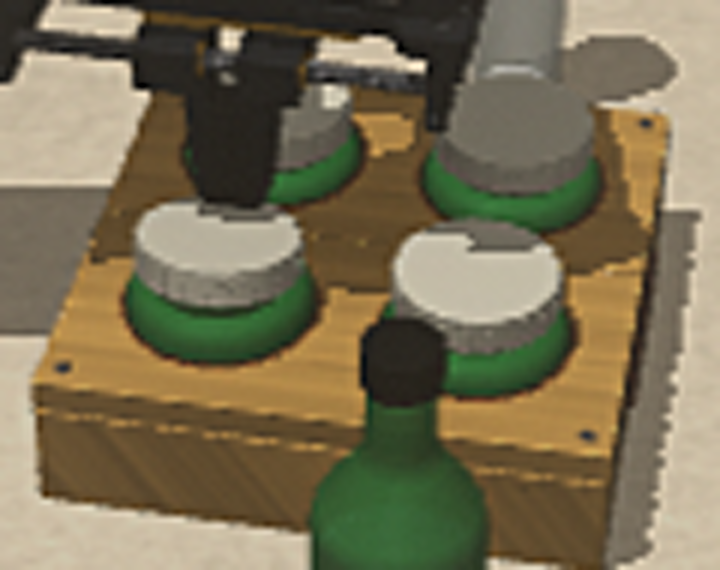

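View pics/p2_free.png

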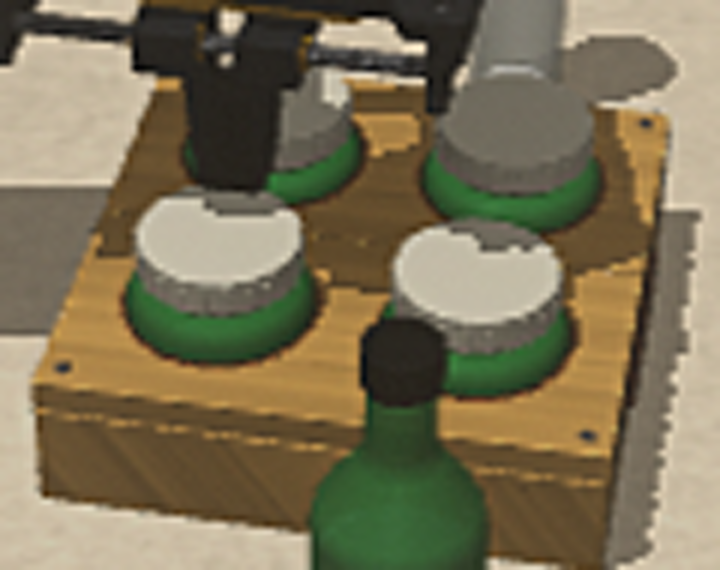

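The picture settles it. With the tip on cap 2's back edge, its back rim (near 230,210) has sunk and its front rim rose from row 312 to 305, exposing green, at only about 0.7 N. Cap 2 is the one that rocks. Now I lift and press it at the middle.

step_arm(rows=[{"delta_pos": [0, 0, 0.014], "rotation": [0, 0, 0], "fingers": 1}, {"delta_pos": [-0.002, -0.008, 0.016], "rotation": [0, 0, 0], "fingers": 1}, {"delta_pos": [-0.0072, -0.03, 0.016], "rotation": [0, 0, 0], "fingers": 1}, {"delta_pos": [-0.0072, -0.03, 0.008], "rotation": [0, 0.005, 0], "fingers": 1}, {"delta_pos": [-0.0072, -0.03, 0.008], "rotation": [0, 0.005, 0], "fingers": 1}])

```text
t: 13.42
eef_pos: [0.5098, 0.0169, 0.2649]
ee_rot: [[0.21, 0.978, -0.011], [0.978, -0.21, 0.001], [-0.002, -0.011, -1.0]]
contact_force: [-0.2, -0.2, 0.7]
opening: 0.006
```

```bash
python3 look.py mid_free 3; python3 -c "
from cell import arm
print(arm.read_state()['eef_pos'],arm.read_state()['ee_rot'])"
```

```text
t 13.575 F [ 0.26 -0.02 -0.2 ] [0.49 0.14 0.25] z 0.2654 0.00018
[0.51031358 0.01733915 0.26560276] [[ 2.08800115e-01  9.77906606e-01 -1.00589740e-02]
 [ 9.77957106e-01 -2.08805134e-01  5.60313493e-04]
 [-1.55243115e-03 -9.95423865e-03 -9.99949250e-01]]
```

View pics/mid_free.png

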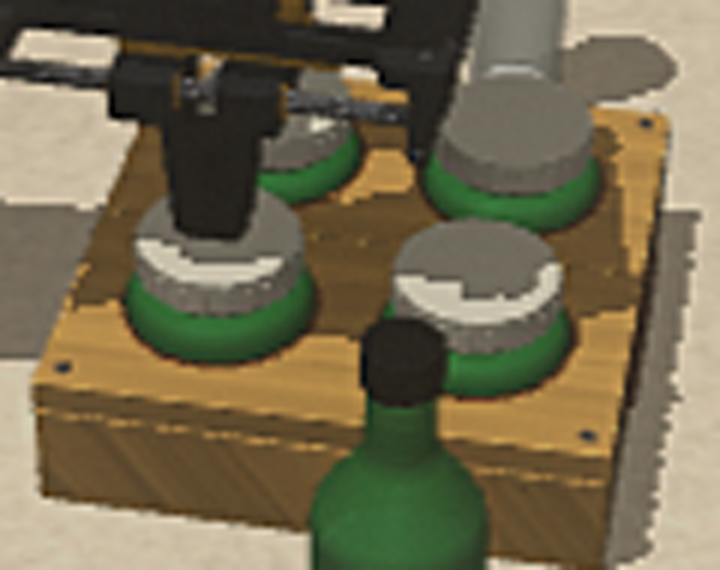

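step_arm(rows=[{"delta_pos": [0, 0, 0], "rotation": [0, -0.01, 0], "fingers": 1}, {"delta_pos": [0, 0, -0.002], "rotation": [0, -0.01, 0], "fingers": 1}, {"delta_pos": [0, 0, -0.004], "rotation": [0, -0.01, 0], "fingers": 1}, {"delta_pos": [0, 0, -0.0045], "rotation": [0, -0.01, 0], "fingers": 1}, {"delta_pos": [0, 0, -0.005], "rotation": [0, -0.01, 0], "fingers": 1}, {"delta_pos": [0, 0, -0.005], "rotation": [0, -0.01, 0], "fingers": 1}])

```text
t: 14.32
eef_pos: [0.5104, 0.0174, 0.2614]
ee_rot: [[0.209, 0.978, -0.0], [0.978, -0.209, 0.001], [0.001, -0.0, -1.0]]
contact_force: [-2.9, 0.1, 5.8]
opening: 0.006
```

step_arm(rows=[{"delta_pos": [0, 0, -0.001], "rotation": [0, 0, 0], "fingers": 1}, {"delta_pos": [0, 0, -0.0015], "rotation": [0, 0, 0], "fingers": 1}, {"delta_pos": [0, 0, -0.002], "rotation": [0, 0, 0], "fingers": 1}, {"delta_pos": [0, 0, -0.0025], "rotation": [0, 0, 0], "fingers": 1}])

```text
t: 14.82
eef_pos: [0.5105, 0.0174, 0.2604]
ee_rot: [[0.209, 0.978, -0.0], [0.978, -0.209, 0.001], [0.001, -0.0, -1.0]]
contact_force: [-5.4, 0.1, 11.7]
opening: 0.007
```

step_arm(rows=[{"delta_pos": [0, 0, -0.002], "rotation": [0, 0, 0], "fingers": 1}, {"delta_pos": [0, 0, -0.0025], "rotation": [0, 0, 0], "fingers": 1}, {"delta_pos": [0, 0, -0.003], "rotation": [0, 0, 0], "fingers": 1}, {"delta_pos": [0, 0, -0.0035], "rotation": [0, 0, 0], "fingers": 1}])

```text
t: 15.32
eef_pos: [0.5105, 0.0174, 0.2585]
ee_rot: [[0.209, 0.978, -0.001], [0.978, -0.209, 0.001], [0.001, -0.001, -1.0]]
contact_force: [-4.8, -0.5, 11.3]
opening: 0.007
```

step_arm(rows=[{"delta_pos": [0, 0, -0.002], "rotation": [0, 0, 0], "fingers": 1}, {"delta_pos": [0, 0, -0.0025], "rotation": [0, 0, 0], "fingers": 1}, {"delta_pos": [0, 0, -0.003], "rotation": [0, 0, 0], "fingers": 1}, {"delta_pos": [0, 0, -0.0035], "rotation": [0, 0, 0], "fingers": 1}])

```text
t: 15.82
eef_pos: [0.5106, 0.0175, 0.2566]
ee_rot: [[0.209, 0.978, -0.001], [0.978, -0.209, 0.001], [0.001, -0.001, -1.0]]
contact_force: [-6.3, -0.1, 15.1]
opening: 0.005
```

step_arm(rows=[{"delta_pos": [0, 0, -0.002], "rotation": [0, 0, 0], "fingers": 1}, {"delta_pos": [0, 0, -0.003], "rotation": [0, 0, 0], "fingers": 1}, {"delta_pos": [0, 0, -0.0035], "rotation": [0, 0, 0], "fingers": 1}])

```text
t: 16.2
eef_pos: [0.5108, 0.0175, 0.2565]
ee_rot: [[0.209, 0.978, -0.002], [0.978, -0.209, 0.001], [0.0, -0.002, -1.0]]
contact_force: [-12.3, -0.1, 26.6]
opening: 0.008
```

It is at the hard stop: 26.6 N with no further travel, after about 5 mm down. I lift off and check.

step_arm(rows=[{"delta_pos": [0, 0, 0.004], "rotation": [0, 0, 0], "fingers": 1}, {"delta_pos": [0, 0, 0.02], "rotation": [0, 0, 0], "fingers": 1}, {"delta_pos": [0, 0, 0.06], "rotation": [0, 0, 0], "fingers": 1}, {"delta_pos": [0, 0, 0.12], "rotation": [0, 0, 0], "fingers": 1}, {"delta_pos": [0, 0, 0.14], "rotation": [0, 0, 0], "fingers": 1}, {"delta_pos": [0, 0, 0.14], "rotation": [0, 0, 0], "fingers": 1}])

```text
t: 16.95
eef_pos: [0.5116, 0.0174, 0.3993]
ee_rot: [[0.209, 0.978, 0.004], [0.978, -0.209, 0.001], [0.002, 0.003, -1.0]]
contact_force: [0.4, -0.0, -0.6]
opening: 0.0
```

```bash
python3 look.py final 5
```

```text
t 17.2 F [-0.19  0.24 -0.03] [0.5  0.34 0.23] z 0.39531 0.001
```

View pics/final.png

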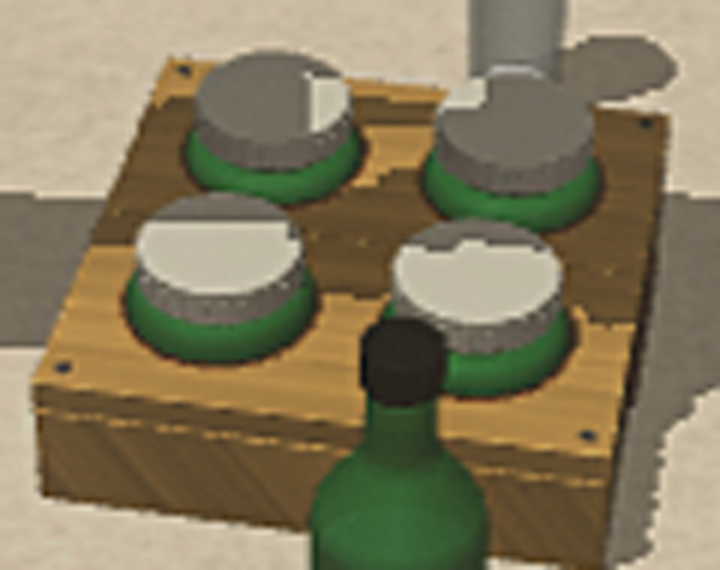

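View pics/raw_final.png

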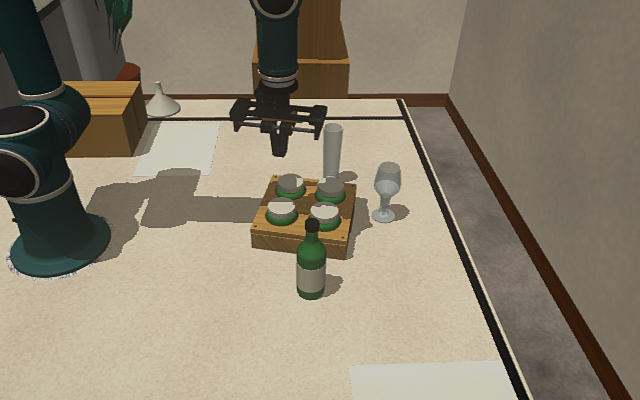

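Cap 2 now sits lower (top rim row 195, was 184) and level. The bottle, cylinder and glass are unmoved and the arm is clear, so I hand the job in.

```bash
python3 -c "
from cell import arm
print(arm.close_job())"
```

```text
the job is handed in; nothing more can be done
None
```

The rocking cap was at place 2 (near right). I pressed it fully home and handed the job in at about 17 s.

- **Finding it:** I pressed each cap near its inner edge. Caps 1, 3 and 4 read as firm, peaking at about 5.4 N against the 10 N limit. My first press on cap 2 looked firm too, because I had met the stop at the end of its tip. A slower second press with averaged forces and a picture showed it clearly tipping at only about 0.7 N.
- **Pressing it home:** At its middle the cap went down about 5 mm at 11–15 N. It then stopped hard, at 26.6 N with no further travel.
- **Last checks:** The final side view shows cap 2 lower and level, and the other caps look unchanged. The bottle, cylinder and glass are where they were. The arm is clear and reads about 0 N.
- **Not confirmed:** The joint values themselves could not be read, so the rocking angle and the seated depth come from the pictures, forces and heights.

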